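# Snap the label scraper into its spring clips

### The job

Put the label scraper away: of the three wooden-handled tools on the table, take the one with the broad flat blade and press its handle straight down into the two spring clips of the tool rack, either way round, until it snaps past both pairs of jaws and lies level, fully home on the rests, with the middle of its handle about midway between the clips. Let go of it, and leave the other two tools lying where they are.

Things in the scene. Friction and masses are not known exactly. Their poses are not given: they have to be found in the camera images.
- scraper: Label scraper, 0.09 kg. Flat-oval wooden handle 150 long (x), 28 wide (y), 18 mm high, lying flat; steel blade at its +x end, 52 mm broad, 3 thick, ending 127 mm from the origin. Origin: middle of the handle, on its underside; x along the handle to the blade, z up. Balances within 20 mm of the origin.
- rack: Fixed rack; origin: base underside centre. Base 130 (x) x 84 x 12 mm high. 14 mm wide clips at x = +-45, free between. Handle lies along x over y = 0. Clip: rest, top at z = 50, between steel jaws that spring apart in y (10 mm each): gap 22 mm at z = 65, flared lips up to z = 80. A flat handle meets the jaws with its underside at 65, snaps past 56, is home at 50; takes 10 to 15 N.
- knife: Narrow tool, not wanted: same handle, blade 14 mm wide, 62 mm long. Origin: middle of the handle, on its underside; x along the handle to the blade.
- awl: Awl, not wanted: same handle, round spike 6 mm thick, 60 mm long. Origin: middle of the handle, on its underside; x along the handle to the spike.
Not all that is in view belongs to the job. Leave any purple or turquoise look-alike of the scraper alone.

How it is judged:
By the outcome, as a careful person would: the job done as asked, in the order asked, and still so for the second after the job is handed in, with the robot touching nothing.
It also fails if it takes over 48 s, if anything falls off the work surface, if the arm or the gripper's body presses on something with over 40 N, if the wrist force passes 120 N, or if a joint passes its speed limit or range.

### The arm

A 7-joint arm with a two-finger parallel gripper is mounted at the origin on the work surface. World frame = base frame: x ahead of the robot, y to its left, z up, the work surface at z = 0. Lengths are in m, angles in rad, forces in N, time in s.
With the tool pointing down it reaches from about 0.4 to 0.875 m from the base axis. Payload 6.5 kg.
Tool frame: the origin (TCP) lies at the very end of the fingers, on their centre line; the grasp point (between the pads) lies 19 mm behind it; z points along the fingers, y is the direction in which the jaws open and shut (so a half turn about z gives the same grasp; the last joint's range is limited). The gripper opens to 85 mm and grips with 20 to 120 N. Pads are 22 mm wide; open, the fingers measure 114 mm over their backs; the gripper's body (76 mm by 85 mm) begins 54 mm behind the grasp point. The pads swing forward as they close: fully open they stand 13 mm farther back than shut.
Start: joints at [-1.221, 0.536, -0.004, 1.538, 0.003, 1.067, -0.071], TCP at [0.263, 0.595, 0.231] pointing down, gripper open.
Joint ranges: [-2.7, 2.7], [-0.37, 2.16], [-1.27, 1.26], [0.24, 2.4], [-1.31, 4.45], [0.19, 1.91], [-2.76, 2.76]. Speed limits (rad/s): [2.39, 2.39, 3.14, 3.14, 3.14, 3.14, 3.14].

### API

Orientations are given as a unit quaternion [w, x, y, z].
In Python, from cell import robot gives the robot as it stands.
- The arm moves only by the shell command python3 -m crank 'ROWS' [FORCE]. ROWS is JSON, a list that holds one entry, the list of rows, each a list of 7 numbers: the shift along the tool's x, y, z in mm, then the turn, a rotation vector about the tool's x, y, z in degrees, then the finger opening in mm, from 0 to 85.4. In form: [[[tx, ty, tz, ax, ay, az, gripper], ...]]. A call has 1 to 12 rows; each row is the pose to reach, as a shift and turn from the pose commanded when the call began, along the tool's axes at that moment; what a row does not reach only later rows make up. A row lasts 1/8 s, in which the tool goes at most 62.5 mm and 10.7 degrees, less where a joint would pass 70% of its speed; a pose out of reach is approached as far as the arm can. A call with a gripper value outside its range is refused whole. The fingers move at their own pace and stop on an object; FORCE is the grip in N (left out, the last holds). Time passes only in rows, so rows that repeat a pose let the fingers close. It gives the time, the measured TCP pose, the force and the opening at its end, in the units of the state.
- robot.state(): the state, without advancing time (a new reading comes with each control period).
- robot.read_camera(name): name is "scene" or "top" or "wrist"; returns the picture (420x560x3 uint8, red, green, blue); there is no depth.
- robot.get_calibration(name): a dict with "intrinsics" (3x3 intrinsics, pixels), "extrinsics" (4x4, takes a point from camera to world coordinates). Camera axes: x right, y down, z forward; pixel columns grow to the right and rows downward; lengths in m; the calibration is good to about 2 mm. A picture is of the moment at which its call begins: read the wrist's pose just before it. get_calibration takes no time and is no camera call; for the wrist camera it gives the pose at the moment of the call.
- robot.hand_in(): hands the job in, once; it reports no verdict.
The state is a dict: "time": time; "joint_positions": joint angles; "joint_velocities": joint speeds; "joint_torque": joint torques, N m; "tool_pos": TCP position; "tool_rot": TCP orientation; "ft_force": force on the tool from outside, world axes, zero at the start; "moment": the same for the moment, N m; "finger_gap": finger opening in m.
Only numpy, scipy, OpenCV 4.12 (cv2) and the standard library are available. Lean on these libraries where they do the work, as an engineer would, in place of code of your own. Each camera call takes 0.05 s, during which the arm holds its last target.

## Working session

There is one attempt and no reset: what is moved stays moved. The work goes in short steps, Python scripts to look and compute and a shell command to move; the robot and the scene stay as the last step left them, time stands still between calls to the robot, and variables do not carry over. Pictures are saved under pics/ and viewed, and the job is handed in when it is done.

```bash
ls; mkdir -p pics; python3 - <<'E'
from cell import robot
import cv2,numpy as np
s=robot.state()
print(s)
for n in ["scene","top","wrist"]:
    im=robot.read_camera(n); c=robot.get_calibration(n)
    cv2.imwrite(f"pics/{n}0.png",im[:,:,::-1]); print(n,np.round(c["intrinsics"],2).tolist(),np.round(c["extrinsics"],4).tolist())
E
```

```text
pics
{'time': 0.0, 'joint_positions': array([-1.22121528,  0.53718371, -0.00445344,  1.53883529,  0.00265163,
        1.06728165, -0.07121767]), 'joint_velocities': array([ 0.00073591,  0.00033964,  0.00057615, -0.00294172, -0.00217818,
        0.00215729, -0.00052353]), 'joint_torque': array([-3.71709166e-05, -5.83421159e+01,  1.04853239e+00, -2.59115106e+01,
        1.22701022e-02,  9.49994690e-03, -7.47717536e-06]), 'tool_pos': array([0.26231331, 0.59405544, 0.23041634]), 'tool_rot': array([-9.53860413e-05,  2.06351283e-01,  9.78477605e-01, -8.45993493e-04]), 'ft_force': array([0.41369419, 0.92381056, 0.44345285]), 'moment': array([-0.01391228,  0.02011542, -0.00247749]), 'finger_gap': 0.08541025178180124}
scene [[474.15, 0.0, 271.93], [0.0, 474.15, 213.22], [0.0, 0.0, 1.0]] [[-0.0756, 0.7612, -0.6441, 0.9529], [0.997, 0.0687, -0.0359, 0.0543], [0.017, -0.6448, -0.7641, 0.6594], [0.0, 0.0, 0.0, 1.0]]
top [[426.53, 0.0, 281.87], [0.0, 426.53, 214.96], [0.0, 0.0, 1.0]] [[0.0195, -0.9939, 0.1084, 0.3865], [-0.9993, -0.0159, 0.0338, 0.0232], [-0.0319, -0.109, -0.9935, 0.7456], [0.0, 0.0, 0.0, 1.0]]
wrist [[301.81, 0.0, 278.6], [0.0, 301.81, 207.73], [0.0, 0.0, 1.0]] [[0.4046, 0.8689, 0.2853, 0.1892], [0.9145, -0.3841, -0.127, 0.6262], [-0.0008, 0.3123, -0.95, 0.3728], [0.0, 0.0, 0.0, 1.0]]
```

View pics/scene0.png

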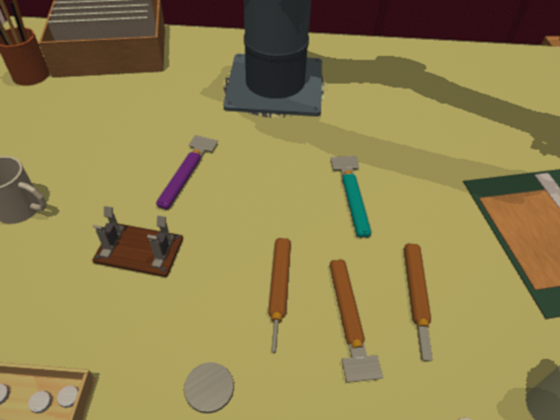

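View pics/top0.png

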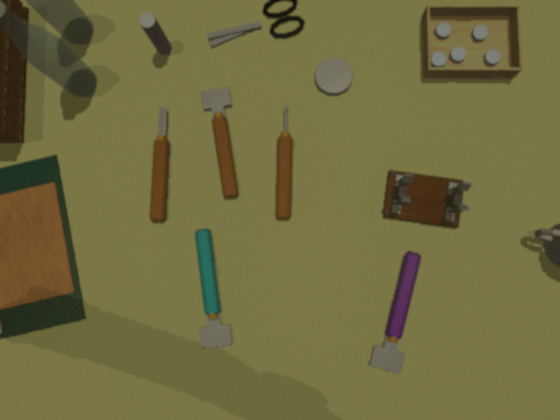

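View pics/wrist0.png

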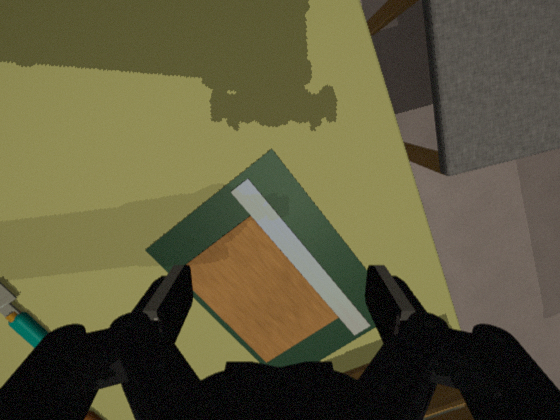

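The top view shows the scraper with its handle from about (218,118) to (231,195) and its blade at (216,99). The rack is at (425,199), and the knife and awl lie either side of the scraper. Next I measure the poses.

```bash
cat > h.py <<'E'
import cv2,numpy as np
from cell import robot
def ray(n,uv,z,cal=None):
    c=cal or robot.get_calibration(n);K=c["intrinsics"];E=c["extrinsics"]
    d=E[:3,:3]@np.linalg.inv(K)@np.array([uv[0],uv[1],1.]);o=E[:3,3]
    return o+d*(z-o[2])/d[2]
def rects(im,lo,hi,amin):
    m=cv2.inRange(cv2.cvtColor(im,cv2.COLOR_RGB2HSV),lo,hi)
    m=cv2.morphologyEx(m,cv2.MORPH_OPEN,np.ones((3,3)))
    cs,_=cv2.findContours(m,cv2.RETR_EXTERNAL,cv2.CHAIN_APPROX_NONE)
    return m,[c for c in cs if cv2.contourArea(c)>amin]
E
python3 - <<'E'
from h import *
for n in ["top","scene"]:
    im=cv2.imread(f"pics/{n}0.png")[:,:,::-1].copy()
    hsv=cv2.cvtColor(im,cv2.COLOR_RGB2HSV)
    for p in ([(225,160),(410,210),(430,190),(300,250),(216,99)] if n=="top" else [(347,300),(130,240),(150,262),(250,200),(360,368)]):
        print(n,p,hsv[p[1],p[0]])
    m,cs=rects(im,(3,120,70),(16,255,255),300)
    for c in cs:
        P=np.array([ray(n,p[0],0.009)[:2] for p in c],np.float32)
        r=cv2.minAreaRect(P*1000)
        print(n,"handle",np.round(r[0]),np.round(r[1]),round(r[2],1),cv2.boundingRect(c))
    m,cs=rects(im,(0,60,20),(15,255,110),300)
    for c in cs:
        P=np.array([ray(n,p[0],0.012)[:2] for p in c],np.float32)
        r=cv2.minAreaRect(P*1000)
        print(n,"dark",np.round(r[0]),np.round(r[1]),round(r[2],1),cv2.boundingRect(c))
    x,y,w,h=(370,150,120,100) if n=="top" else (80,195,120,90)
    cv2.imwrite(f"pics/rack_{n}.png",cv2.resize(im[y:y+h,x:x+w,::-1],None,fx=6,fy=6,interpolation=cv2.INTER_CUBIC))
E
```

```text
top (225, 160) [ 15 179 101]
top (410, 210) [ 16 170  69]
top (430, 190) [ 14 184  72]
top (300, 250) [ 28 107 124]
top (216, 99) [ 27  41 112]
top handle [408. 493.] [199. 129.] 12.9 (0, 184, 72, 125)
top handle [ 520. -202.] [63. 37.] 84.3 (408, 175, 38, 24)
top handle [526. 267.] [140.  24.] 0.1 (151, 141, 17, 79)
top handle [535.  47.] [ 22. 139.] 89.1 (277, 138, 14, 79)
top handle [572. 152.] [142.  23.] 10.6 (213, 117, 24, 78)
top dark [ 499. -195.] [72. 77.] 81.3 (400, 179, 46, 44)
scene (347, 300) [ 13 187 135]
scene (130, 240) [ 10 177  88]
scene (150, 262) [ 11 184  83]
scene (250, 200) [ 26 115 175]
scene (360, 368) [ 22  48 137]
scene handle [569. 151.] [146.  26.] 10.6 (330, 260, 34, 84)
scene handle [525. 266.] [ 27. 147.] 90.0 (405, 244, 26, 78)
scene handle [533.  46.] [ 26. 145.] 89.7 (269, 239, 21, 77)
scene handle [ 501. -191.] [120.  81.] 82.0 (97, 226, 70, 49)
scene handle [413. 495.] [200. 135.] 14.3 (480, 190, 80, 100)
scene handle [ -34. -634.] [255.  61.] 34.9 (0, 33, 38, 52)
scene handle [-157. -463.] [359. 306.] 13.9 (39, 0, 124, 76)Traceback (most recent call last):
  File "<stdin>", line 14, in <module>
  File "h.py", line 4, in ray
    c=cal or robot.get_calibration(n);K=c["intrinsics"];E=c["extrinsics"]
             ~~~~~~~~~~~~~~~~~~~~~^^^
ValueError: time passes only in moves, steps and waits
```

```bash
python3 - <<'E'
import json
from cell import robot
import numpy as np
json.dump({n:{k:np.array(v).tolist() for k,v in robot.get_calibration(n).items()} for n in ("top","scene")},open("cal.json","w"))
E
cat > h.py <<'E'
import cv2,numpy as np,json
C=json.load(open("cal.json"))
def ray(n,uv,z,cal=None):
    c=cal or C[n];K=np.array(c["intrinsics"]);E=np.array(c["extrinsics"])
    d=E[:3,:3]@np.linalg.inv(K)@np.array([uv[0],uv[1],1.]);o=E[:3,3]
    return o+d*(z-o[2])/d[2]
def conts(im,lo,hi,amin):
    m=cv2.inRange(cv2.cvtColor(im,cv2.COLOR_RGB2HSV),lo,hi)
    m=cv2.morphologyEx(m,cv2.MORPH_CLOSE,np.ones((7,7)))
    cs,_=cv2.findContours(m,cv2.RETR_EXTERNAL,cv2.CHAIN_APPROX_NONE)
    return m,[c for c in cs if cv2.contourArea(c)>amin]
E
python3 - <<'E'
from h import *
for n in ["top","scene"]:
    im=cv2.imread(f"pics/{n}0.png")[:,:,::-1].copy()
    x,y,w,h=(370,150,120,100) if n=="top" else (80,195,120,90)
    sub=im[y:y+h,x:x+w].copy()
    cv2.imwrite(f"pics/rack_{n}.png",cv2.resize(sub[:,:,::-1],None,fx=6,fy=6,interpolation=cv2.INTER_CUBIC))
    m,cs=conts(sub,(0,120,20),(20,255,110),300)
    for c in cs:
        P=np.array([ray(n,p[0]+[x,y],0.012)[:2] for p in c],np.float32)
        r=cv2.minAreaRect(P*1000)
        print(n,"rack",np.round(r[0]),np.round(r[1]),round(r[2],1),cv2.boundingRect(c))
E
```

```text
top rack [ 499. -193.] [128.  82.] 82.6 (13, 21, 79, 56)
scene rack [ 504. -193.] [130.  86.] 82.1 (13, 29, 90, 53)
```

View pics/rack_top.png

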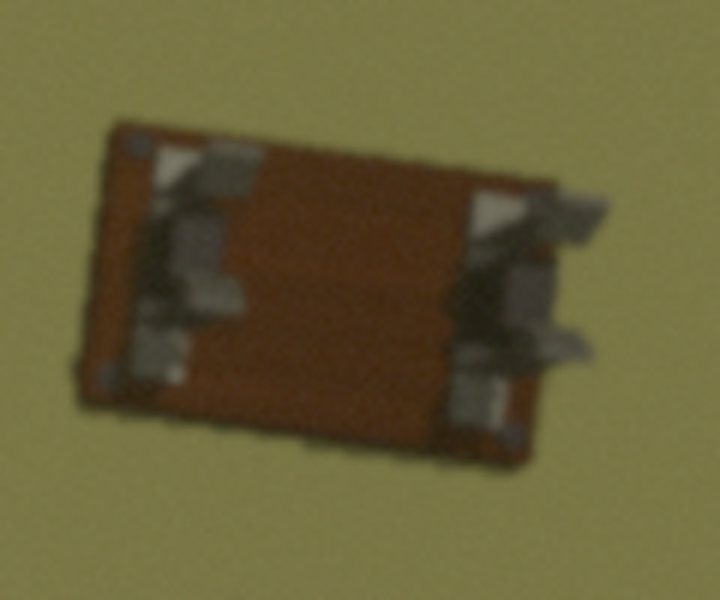

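View pics/rack_scene.png

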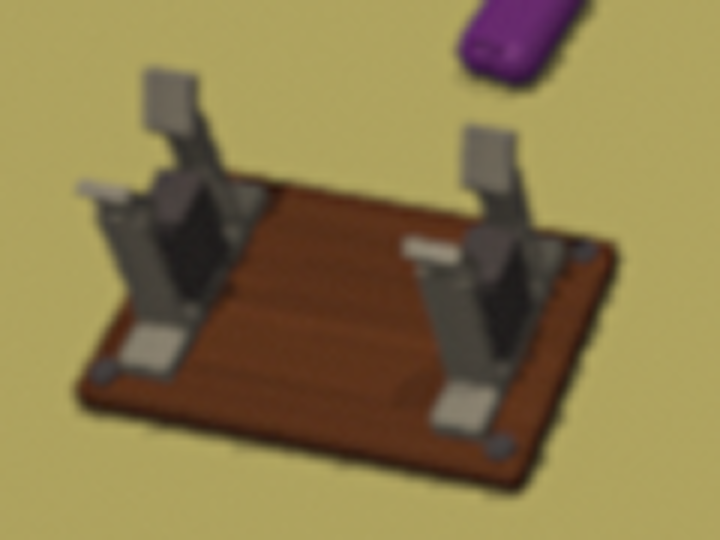

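```bash
python3 - <<'E'
from h import *
o={"top":(370,150),"scene":(80,195)}
def g(n,u,v,z): return ray(n,(u/6+o[n][0]-.4,v/6+o[n][1]-.4),z)*1000
T=[(115,122),(555,183),(528,468),(80,405)]
P=np.array([g("top",*t,12) if 0 else g("top",*t,.012) for t in T]);print(P.round(1).tolist(),P.mean(0).round(1))
S=[(235,172),(615,245),(522,470),(80,392)]
P=np.array([g("scene",*t,.012) for t in S]);print(P.round(1).tolist(),P.mean(0).round(1))
for n,R in (("top",[(198,243),(530,293)]),("scene",[(182,193),(492,248)])):
    a,b=[g(n,*t,.050) for t in R];d=a-b;print(n,"rests",a.round(1),b.round(1),((a+b)/2).round(1),np.degrees(np.arctan2(d[1],d[0])).round(1),np.hypot(*d[:2]).round(1))
# tall jaws lip tops z=.08
for n,p in (("top",(216,99)),("scene",(362,369))): print(n,"blade",(ray(n,p,.009)*1000).round(1))
print("mug",(ray("scene",(45,205),.04)*1000).round(),(ray("top",(540,237),.04)*1000).round())
E
```

```text
[[548.2, -136.1, 12.0], [531.9, -261.3, 12.0], [449.6, -251.7, 12.0], [465.6, -125.5, 12.0]] [ 498.8 -193.7   12. ]
[[454.2, -240.3, 12.0], [470.8, -125.5, 12.0], [547.8, -135.3, 12.0], [533.4, -260.4, 12.0]] [ 501.5 -190.4   12. ]
top rests [ 506.5 -150.1   50. ] [ 494.  -239.1   50. ] [ 500.2 -194.6   50. ] 82.0 89.9
scene rests [ 491.9 -235.2   50. ] [ 503.  -147.5   50. ] [ 497.4 -191.3   50. ] -97.2 88.4
top blade [675. 171.   9.]
scene blade [679.9 172.    9. ]
mug [ 448. -364.   40.] [ 434. -373.   40.]
```

```bash
python3 -m crank '[[[-55,-33,0,0,0,10,60],[-110,-66,0,0,0,20,60],[-160,-97,0,0,0,30,60],[-210,-127,10,0,0,40,60],[-260,-158,20,0,0,50,60],[-310,-188,30,0,0,60,60],[-350,-213,40,0,0,70,60],[-390,-237,50,0,0,80,60],[-420,-255,60,0,0,90,60],[-445,-270,60,0,0,100,60],[-462,-281,60,0,0,110,60],[-462,-281,60,0,0,120,60]]]' 100
python3 -m crank '[[[0,0,0,0,0,10,60],[0,0,0,0,0,20,60],[0,0,0,0,0,25.6,60],[0,0,0,0,0,25.6,60]]]'
python3 - <<'E'
from cell import robot
import cv2,json,numpy as np
s=robot.state();print(s["time"],s["tool_pos"],s["tool_rot"],s["joint_positions"].round(2),s["ft_force"].round(2))
c={k:np.array(v).tolist() for k,v in robot.get_calibration("wrist").items()}
json.dump(c,open("w1.json","w"))
cv2.imwrite("pics/w1.png",robot.read_camera("wrist")[:,:,::-1])
E
```

```text
time: 1.65
tool_pos: [0.5725, 0.1486, 0.1712]
tool_rot: [0.001, 0.952, 0.306, 0.0]
ft_force: [0.5, 0.2, -1.2]
finger_gap: 0.0599
time: 2.15
tool_pos: [0.5714, 0.1511, 0.171]
tool_rot: [0.0, 0.996, 0.093, -0.0]
ft_force: [-0.1, 0.7, -0.0]
finger_gap: 0.0598
2.15 [0.57143756 0.15112047 0.17098977] [ 2.38342328e-04  9.95677953e-01  9.28724477e-02 -2.54181135e-04] [-0.82  0.59  0.68  1.78 -0.45  0.93 -1.33] [-0.1   0.72 -0.02]
```

View pics/w1.png

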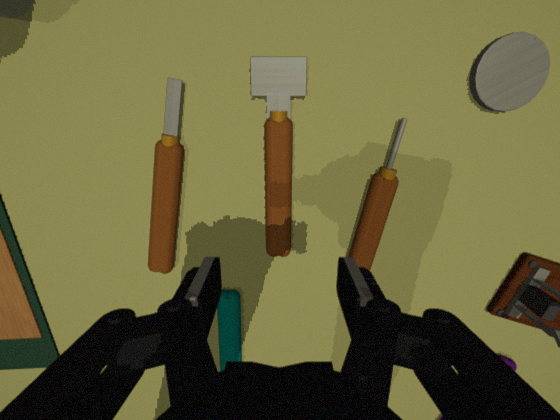

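The wrist view shows the scraper upright in the centre: handle (265–292, 112–256), blade at (279,76).

```bash
python3 - <<'E'
from h import *
c=json.load(open("w1.json"))
im=cv2.imread("pics/w1.png")[:,:,::-1].copy()
sub=im[40:262,235:325].copy()
hsv=cv2.cvtColor(sub,cv2.COLOR_RGB2HSV)
m=cv2.inRange(hsv,(0,130,20),(16,255,255));m=cv2.morphologyEx(m,cv2.MORPH_OPEN,np.ones((3,3)))
cs,_=cv2.findContours(m,cv2.RETR_EXTERNAL,cv2.CHAIN_APPROX_NONE);k=max(cs,key=cv2.contourArea)
P=np.array([ray("w",p[0]+[235,40],.009,c)[:2] for p in k],np.float32)*1000
print(cv2.boundingRect(k),cv2.minAreaRect(P))
for uv in [(250,96),(307,96),(251,57),(306,57)]: print((ray("w",uv,.009,c)*1000).round(1))
from scipy.spatial.transform import Rotation as R
E
```

```text
(30, 79, 27, 137) ((568.900390625, 150.89402770996094), (146.1510467529297, 26.783918380737305), 10.61114501953125)
[656.4 194.2   9. ]
[666.3 141.2   9. ]
[689.5 198.4   9. ]
[698.7 149.2   9. ]
```

```bash
python3 -m crank '[[[-2,0,45,0,0,0,60],[-2,0,90,0,0,0,60],[-2,0,130,0,0,0,60],[-2,0,150,0,0,0,60],[-2,0,160,0,0,0,60],[-2,0,167,0,0,0,60],[-2,0,167,0,0,0,60]]]' 100
python3 - <<'E'
from cell import robot
import cv2
cv2.imwrite("pics/w2.png",robot.read_camera("wrist")[:,:,::-1])
E
```

```text
time: 3.08
tool_pos: [0.5702, 0.1507, 0.0048]
tool_rot: [-0.0, 0.996, 0.092, 0.0]
ft_force: [0.1, 0.2, 0.9]
finger_gap: 0.0603
```

View pics/w2.png

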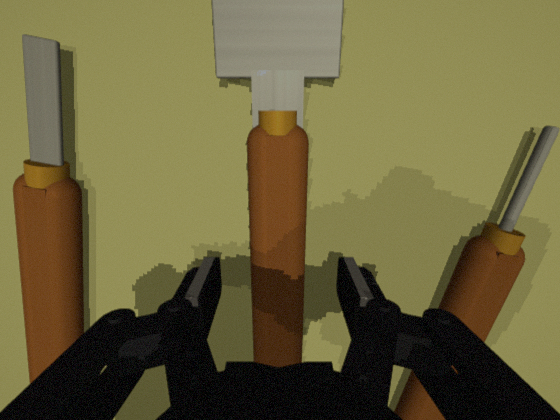

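Fingers straddle the handle, centred (columns 205 and 350, handle 252–305). Close gently, then lift.

```bash
python3 -m crank '[[[0,0,0,0,0,0,30],[0,0,0,0,0,0,20],[0,0,0,0,0,0,10],[0,0,0,0,0,0,10],[0,0,0,0,0,0,10],[0,0,0,0,0,0,10]]]' 100

```

```text
time: 3.88
tool_pos: [0.5702, 0.1507, 0.0054]
tool_rot: [-0.0, 0.996, 0.092, 0.0]
ft_force: [-3.2, 0.3, 8.9]
finger_gap: 0.0239
```

```bash
python3 -m crank '[[[0,0,-5,0,0,0,10],[0,0,-20,0,0,0,10],[0,0,-50,0,0,0,10],[0,0,-90,0,0,0,10],[0,0,-120,0,0,0,10],[0,0,-120,0,0,0,10]]]'
python3 - <<'E'
from cell import robot
import cv2,json,numpy as np
c={k:np.array(v).tolist() for k,v in robot.get_calibration("wrist").items()}
json.dump(c,open("w3.json","w"))
cv2.imwrite("pics/w3.png",robot.read_camera("wrist")[:,:,::-1])
cv2.imwrite("pics/s3.png",robot.read_camera("scene")[:,:,::-1])
E
```

```text
time: 4.62
tool_pos: [0.5715, 0.1509, 0.1273]
tool_rot: [-0.001, 0.996, 0.092, 0.002]
ft_force: [0.2, 0.2, -0.6]
finger_gap: 0.0241
```

View pics/w3.png

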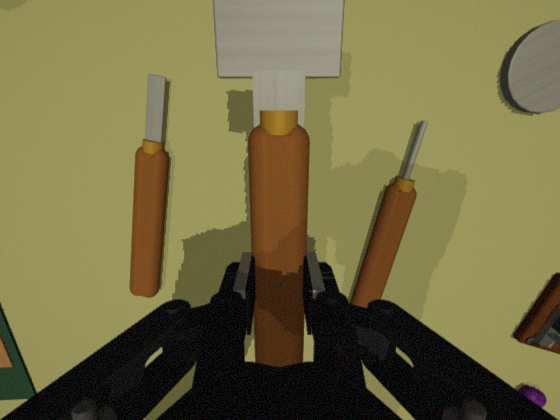

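View pics/s3.png

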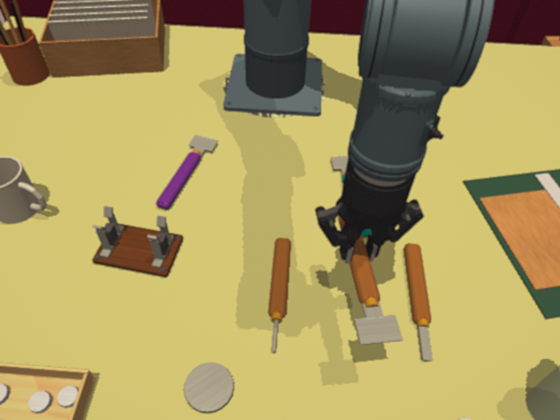

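Held, and the handle looks the same in the grip as on the table (blade edge at row 76, handle columns 252–308). Next I move to beside the rack to measure it from the wrist.

```bash
python3 -m crank '[[[-4,25,-10,0,0,-6,10],[-11,70,-20,0,0,-14,10],[-18,120,-20,0,0,-23,10],[-26,170,-20,0,0,-32,10],[-33,220,-20,0,0,-41,10],[-40,265,-20,0,0,-50,10],[-47,310,-20,0,0,-58,10],[-52,345,-20,0,0,-65,10],[-55,365,-20,0,0,-70,10],[-56,372,-20,0,0,-71.7,10],[-56,372,-20,0,0,-71.7,10],[-56,372,-20,0,0,-71.7,10]]]'
python3 - <<'E'
from cell import robot
import cv2,json,numpy as np
s=robot.state();print(s["joint_positions"].round(2),s["tool_pos"],s["tool_rot"])
c={k:np.array(v).tolist() for k,v in robot.get_calibration("wrist").items()}
json.dump(c,open("w4.json","w"))
cv2.imwrite("pics/w4.png",robot.read_camera("wrist")[:,:,::-1])
E
```

```text
time: 6.22
tool_pos: [0.5831, -0.2236, 0.1439]
tool_rot: [-0.001, 0.753, 0.658, 0.0]
ft_force: [-0.7, 0.0, -0.7]
finger_gap: 0.0243
[ 0.06  0.61  0.34  1.69 -0.25  0.88  0.37] [ 0.58306668 -0.22362859  0.14386767] [-6.30560104e-04  7.52865803e-01  6.58173739e-01  1.17772352e-04]
```

View pics/w4.png

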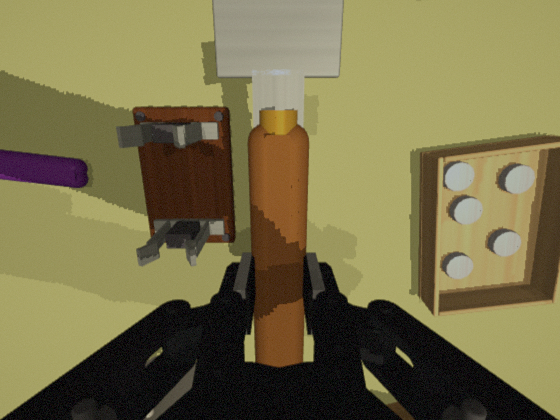

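The rack lies left of the held handle: base corners at about (134,107), (230,107) and (235,241), clips near rows 133 and 233. I zoom in for detail.

```bash
python3 - <<'E'
import cv2
im=cv2.imread("pics/w4.png")
cv2.imwrite("pics/w4c.png",cv2.resize(im[95:275,105:255],None,fx=3.3,fy=3.3,interpolation=cv2.INTER_CUBIC))
E
```

```text
(no output)
```

View pics/w4c.png

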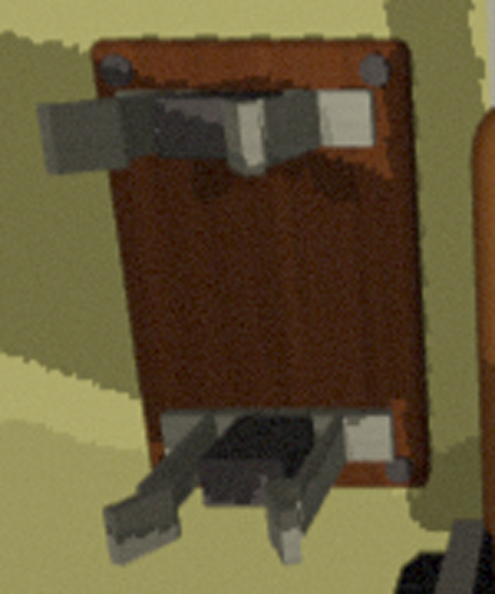

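```bash
python3 - <<'E'
from h import *
c=json.load(open("w4.json"))
g=lambda u,v,z:(ray("w",(u/3.3+105-.35,v/3.3+95-.35),z,c)*1000).round(1)
P=np.array([g(*t,.012) for t in [(93,42),(410,42),(430,487),(155,487)]]);print(P.tolist(),P.mean(0))
ang=lambda a,b:np.degrees(np.arctan2((a-b)[1],(a-b)[0])).round(2)
print("edges",ang(P[0],P[3]),ang(P[1],P[2]),ang(P[1],P[0])+90,ang(P[2],P[3])+90)
S=np.array([g(*t,.013) for t in [(116,69),(374,69),(397,468)]]);print("screws",S.tolist(),(S[0]+S[2])/2,ang(S[1],S[2]))
print("lower rest",g(244,481,.05),"upper",g(193,128,.05))
# lips tips z=.08
print("lip tops",[g(*t,.08).tolist() for t in [(109,537),(291,545),(40,140),(250,135)]])
E
```

```text
[[469.4, -126.6, 12.0], [551.6, -137.7, 12.0], [534.0, -263.6, 12.0], [451.9, -252.5, 12.0]] [ 501.725 -195.1     12.   ]
edges 82.09 82.04 82.31 82.3
screws [[474.0, -134.0, 13.0], [541.1, -143.1, 13.0], [525.6, -255.7, 13.0]] [ 499.8  -194.85   13.  ] 82.16
lower rest [ 494.9 -239.    50. ] upper [ 504.3 -150.5   50. ]
lip tops [[473.4, -236.6, 80.0], [514.5, -244.2, 80.0], [484.4, -147.9, 80.0], [526.8, -152.6, 80.0]]
```

```bash
python3 -m crank '[[[5,-20,0,0,0,0,10],[10,-45,0,0,0,0,10],[15,-70,0,0,0,0,10],[18,-86,5,0,0,0,10],[18,-86,25,0,0,0,10],[18,-86,45,0,0,0,10],[18,-86,49,0,0,0,10],[18,-86,49,0,0,0,10],[18,-86,49,0,0,0,10]]]' 120
python3 - <<'E'
from cell import robot
import cv2,numpy as np
s=robot.state();print(s["tool_pos"].round(4),2*np.degrees(np.arctan2(s["tool_rot"][2],s["tool_rot"][1])),s["ft_force"],s["joint_velocities"].round(3))
im=[]
cv2.imwrite("pics/w5.png",robot.read_camera("wrist")[:,:,::-1])
i=robot.read_camera("scene")[:,:,::-1];cv2.imwrite("pics/s5.png",cv2.resize(i[140:300,60:260],None,fx=3.7,fy=3.7))
E
```

```text
time: 7.4
tool_pos: [0.5008, -0.1961, 0.0961]
tool_rot: [0.001, 0.753, 0.658, 0.0]
ft_force: [0.6, -0.3, -1.3]
finger_gap: 0.0232
[ 0.5008 -0.1961  0.0961] 82.28185951689522 [ 0.6178348  -0.32571064 -1.2868156 ] [ 0.002 -0.001 -0.001  0.003 -0.002 -0.001  0.002]
```

View pics/w5.png

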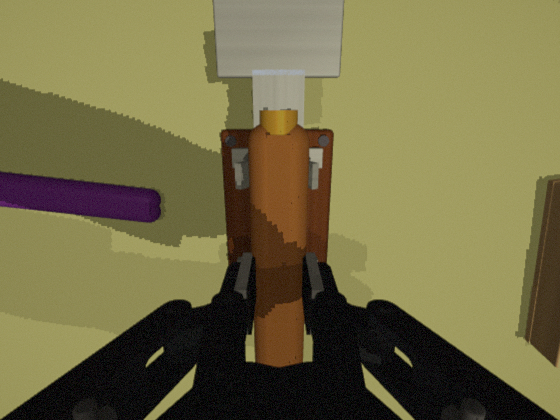

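View pics/s5.png

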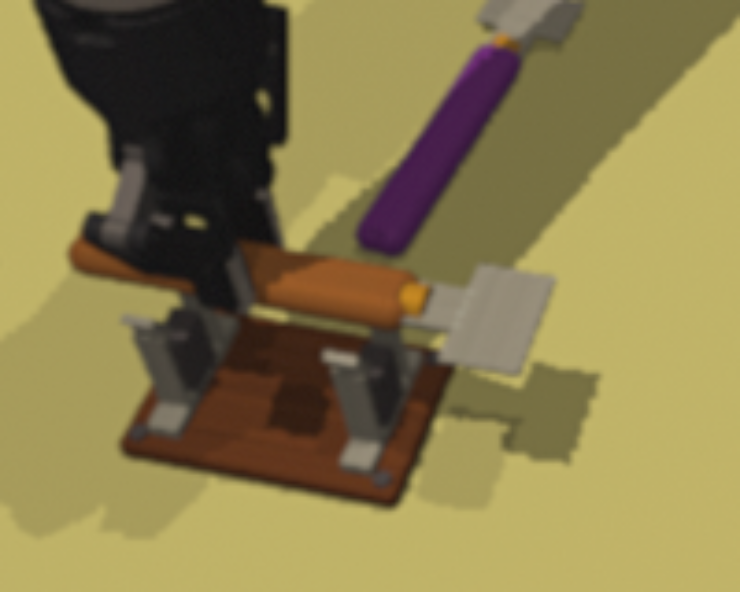

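```bash
python3 -m crank '[[[2,-1,0,0,0,0,10],[2,-1,10,0,0,0,10],[2,-1,20,0,0,0,10],[2,-1,24,0,0,0,10],[2,-1,24,0,0,0,10]]]' 120
python3 -m crank '[[[0,0,3,0,0,0,10],[0,0,6,0,0,0,10]]]'
python3 -m crank '[[[0,0,3,0,0,0,10],[0,0,6,0,0,0,10]]]'
```

```text
time: 8.12
tool_pos: [0.4997, -0.194, 0.071]
tool_rot: [0.0, 0.753, 0.658, 0.0]
ft_force: [1.3, -1.3, -1.2]
finger_gap: 0.0231
time: 8.38
tool_pos: [0.5007, -0.1945, 0.0669]
tool_rot: [0.001, 0.753, 0.658, 0.001]
ft_force: [-1.8, 0.8, 15.4]
finger_gap: 0.0233
time: 8.62
tool_pos: [0.4999, -0.1944, 0.0601]
tool_rot: [0.001, 0.753, 0.658, 0.0]
ft_force: [0.7, 0.9, 2.9]
finger_gap: 0.0232
```

```bash
python3 -m crank '[[[0,0,3,0,0,0,10],[0,0,5,0,0,0,10],[0,0,5,0,0,0,10]]]'
python3 -m crank '[[[0,0,1,0,0,0,10],[0,0,2,0,0,0,10],[0,0,2,0,0,0,10]]]'
```

```text
time: 9.0
tool_pos: [0.4995, -0.194, 0.0554]
tool_rot: [-0.0, 0.753, 0.658, 0.0]
ft_force: [-3.4, 1.4, 16.0]
finger_gap: 0.0232
time: 9.38
tool_pos: [0.4995, -0.194, 0.0553]
tool_rot: [-0.0, 0.753, 0.658, 0.001]
ft_force: [-9.6, 3.7, 39.2]
finger_gap: 0.0233
```

```bash
python3 -m crank '[[[0,0,-2,0,0,0,10],[0,0,-2,0,0,0,30],[0,0,-2,0,0,0,45],[0,0,-2,0,0,0,55],[0,0,-2,0,0,0,55]]]'
python3 - <<'E'
from cell import robot
import cv2
cv2.imwrite("pics/w6.png",robot.read_camera("wrist")[:,:,::-1])
i=robot.read_camera("scene")[:,:,::-1];cv2.imwrite("pics/s6.png",cv2.resize(i[140:300,60:260],None,fx=3.7,fy=3.7))
E
```

```text
time: 10.0
tool_pos: [0.4993, -0.1938, 0.0541]
tool_rot: [-0.0, 0.753, 0.658, -0.0]
ft_force: [-0.3, 0.6, -1.0]
finger_gap: 0.055
```

View pics/w6.png

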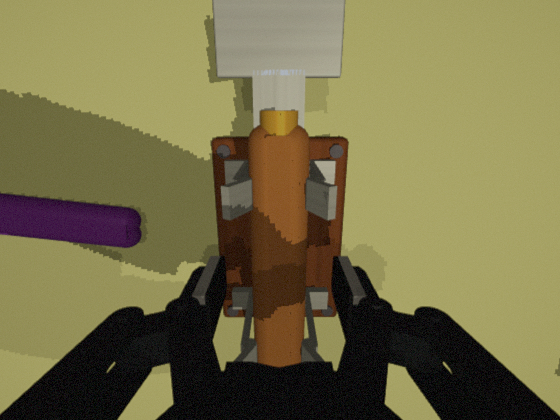

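View pics/s6.png

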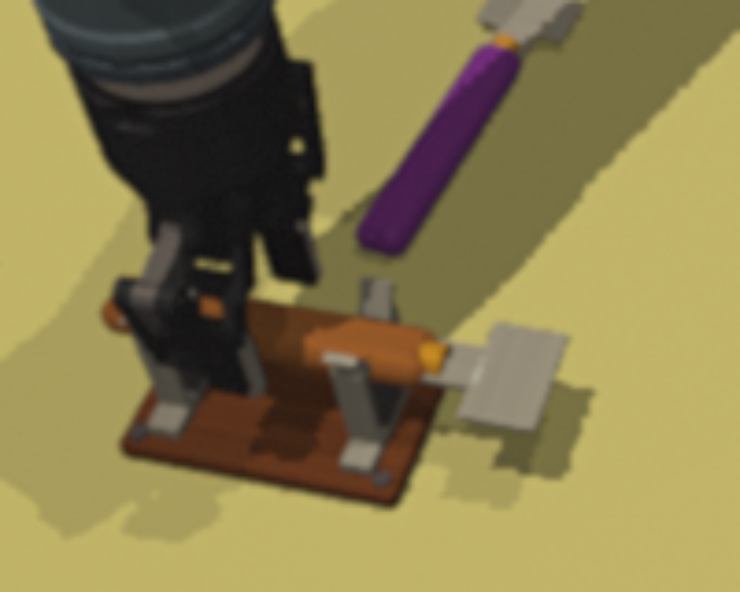

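The handle lies in both clips and the fingers are clear of it. I raise the arm straight up, move it away, and check.

```bash
python3 -m crank '[[[0,0,-15,0,0,0,55],[0,0,-45,0,0,0,60],[0,0,-90,0,0,0,60],[0,0,-130,0,0,0,60],[0,0,-150,0,0,0,60],[60,10,-150,0,0,0,60],[110,10,-150,0,0,0,60],[160,10,-150,0,0,0,60],[210,10,-150,0,0,0,60],[250,10,-150,0,0,0,60],[250,10,-150,0,0,0,60]]]'
python3 - <<'E'
from cell import robot
import cv2
i=robot.read_camera("scene")[:,:,::-1];cv2.imwrite("pics/s7f.png",i);cv2.imwrite("pics/s7.png",cv2.resize(i[160:300,60:260],None,fx=4,fy=4))
i=robot.read_camera("top")[:,:,::-1];cv2.imwrite("pics/t7.png",i)
E
```

```text
time: 11.48
tool_pos: [0.5432, 0.0567, 0.2051]
tool_rot: [-0.0, 0.751, 0.66, 0.001]
ft_force: [-0.3, -1.2, -0.6]
finger_gap: 0.0602
```

View pics/s7.png

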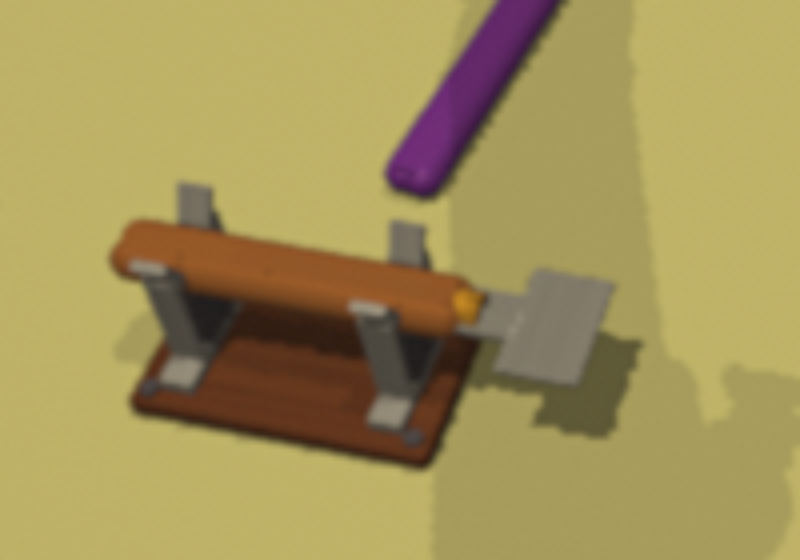

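View pics/t7.png

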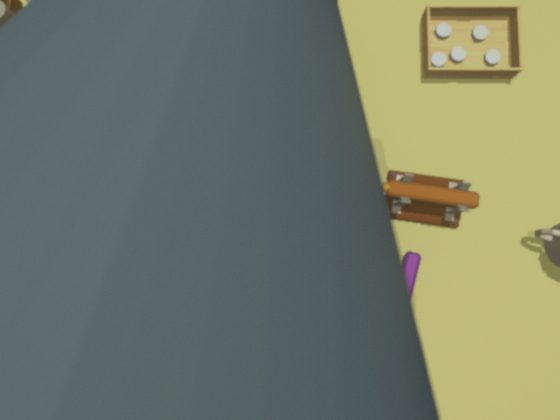

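View pics/s7f.png

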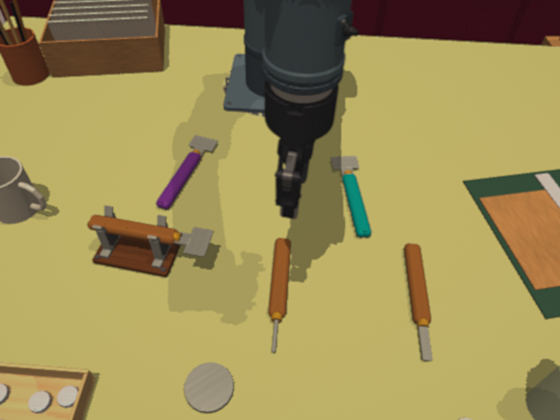

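The scraper lies straight in both clips and the other tools haven't moved. I check the height and centring of its handle across both views.

```bash
python3 - <<'E'
from h import *
rk=np.array([499.8,-195.]);ax=np.array([np.cos(np.radians(82.15)),np.sin(np.radians(82.15))]);nx=np.array([ax[1],-ax[0]])
for n,f,(x,y,w,h) in (("scene","s7f",(80,205,110,48)),("top","t7",(380,170,110,50))):
    im=cv2.imread(f"pics/{f}.png")[:,:,::-1].copy()[y:y+h,x:x+w].copy()
    hsv=cv2.cvtColor(im,cv2.COLOR_RGB2HSV)
    print(n,hsv[20,30],hsv[25,60])
    m=cv2.inRange(hsv,(5,150,100 if n=="scene" else 78),(18,255,255))
    m=cv2.morphologyEx(m,cv2.MORPH_OPEN,np.ones((3,3)))
    cs,_=cv2.findContours(m,cv2.RETR_EXTERNAL,cv2.CHAIN_APPROX_NONE);k=max(cs,key=cv2.contourArea)
    P=np.array([ray(n,p[0]+[x,y],.059)[:2] for p in k],np.float32)*1000
    a=(P-rk)@ax;b=(P-rk)@nx
    print(cv2.boundingRect(k),"along",a.min(),a.max(),"across",b.min(),b.max(),cv2.minAreaRect(P))
    # centreline across-offset at both ends: equal => level (scene view is sensitive to height)
    for lo,hi in((-60,-25),(25,60)):
        q=(a>lo)&(a<hi);print("  seg",lo,b[q].min().round(1),b[q].max().round(1))
E
```

```text
scene [ 14 189 150] [ 13 187 150]
(8, 10, 89, 28) along -74.28367931084901 73.17381984266079 across -15.8200229022899 12.377001828927998 ((498.0776672363281, -195.32769775390625), (147.41549682617188, 27.97222900390625), 82.3387222290039)
  seg -60 -15.0 12.2
  seg 25 -15.8 12.1
top [ 15 168 162] [ 16 171 164]
(7, 5, 92, 32) along -72.49428725529553 72.19905237193134 across -14.366255151890819 27.523895634586346 ((506.3545227050781, -196.08119201660156), (144.64520263671875, 41.86094665527344), 81.89585876464844)
  seg -60 -13.2 13.2
  seg 25 -13.5 26.9
```

```bash
python3 - <<'E'
from cell import robot
print(robot.hand_in(), robot.state()["time"])
E
```

```text
the job is handed in; nothing more can be done
the job is handed in; nothing more can be done
```

The label scraper is pressed into both clips of the rack and released. I handed the job in after about 11.6 s of robot time.

- **Pressing it in:** The force rose to about 15 N at the jaws, then dropped as the handle snapped past them. The handle then stopped firmly on the rests, with 39 N at the wrist and no further movement.
- **Position:** After I let go and moved the arm clear, the handle's middle was within about 1 mm of midway between the clips, in both the scene and top views. Its direction matched the rack's to about 0.3°.
- **Level:** In the scene view both ends sit the same way at the home height, so it lies level.
- **Disagreements:** The scene view placed the handle about 2 mm sideways, a bias it also showed on the rack itself. In the top view, the colour mask spilled onto the rack base at one end, so I did not use its sideways figure there.
- **Other objects:** In the last scene picture the knife, the awl and the purple and turquoise look-alikes appear to be where they started. I checked this by eye only, since the arm covered most of them in the last top view.

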